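Fetch the slide basket out of the deep staining tank with the lifting hook

TASK

Take the lifting hook out of its stand by its green handle, use it to lift the slide basket with the red handle out of the deep tank, and stand that basket upright in the middle of the grey tray with the hook still under its handle. Then unhook it and hang the hook back in its stand. Do not touch the baskets with the gripper, and leave the basket with the blue handle hanging in its well.

Things in the scene. Friction and masses are not known exactly. Their poses are not given: they have to be found in the camera images.
- hook_grip (a point): Centre of the lifting hook's green handle: 22 (x) by 20 (y) by 50 mm tall, grip across y; z up along the rod. White disc 72 mm wide, top 25, underside 28 mm lower. On the rod's axis below hangs an open trough running along y, 10 mm wide, inner bottom 126 mm below this point, flaring up from 6 to 19 mm; its lip at +x is 15 mm tall, its -x wall is the shank. Hook end: x -15 to +13 mm, lowest 130 mm below.
- hook_stand: Fixed stand of the hook: upright square aluminium sleeve open at the top, inside 40 (x) by 34 mm (y), rim 120 mm high, on a black foot 80 by 74 mm. Origin at the centre of its underside, z up. At the start the hook (0.15 kg) hangs in it: its rod centred in the sleeve, axes alike, the white disc resting on the rim, so the handle's centre is 148 mm above this origin.
- basket_red: Steel slide basket, red handle, 0.12 kg. Origin at the centre of its underside, z up. Body 60 (x) by 40 (y) by 30 mm tall, holding glass slides up to 29 mm; tabs at half of x reach to y = +-32 mm. Handle: rigid arch, a 5 mm bar along y, centre 66 mm above the origin at x = 0, between posts at y = +-18.5 mm; free below it down to the slides. It hangs by the tabs on ledges in one well of the tank.
- basket_blue: The same basket with a blue handle, hanging in the tank's other well; to be left alone. Origin and axes as for the red one.
- tank: Fixed clear tank with a white rim, 108 (x) by 168 (y) by 125 mm tall, walls 4 mm. Origin at the centre of its underside, z up. Two open wells, 100 (x) by 78 mm (y), centred at y = +41 and -41 mm; a basket hangs near the middle of each (within 5 mm, axes within 3 degrees), its handle bar 43 mm below the rim. Which basket is in which well varies.
- tray: Fixed grey tray, 100 by 100 mm, rim 10 mm tall, inner floor 4 mm above the worktop. Origin at the centre of its underside, z up. A tall grey incubator, much higher than the gripper's path, stands to the left of tray and tank: from about y = 0.02 m leftwards and from x = 0.45 m onwards the arm must keep out. A centrifuge stands to their right.

How it is judged:
By the outcome, as a careful person would: the job done as asked, in the order asked, and still so for the second after the job is handed in, with the robot touching nothing.
It also fails if it takes over 64 s, if anything falls off the work surface, if the arm or the gripper's body presses on something with over 40 N, if the wrist force passes 120 N, or if a joint passes its speed limit or range.

ROBOT

A 6-joint arm with a two-finger parallel gripper is mounted at the origin on a cart in front of the work surface, level with it; the furniture and walls round the work are solid. World frame = base frame: x ahead of the robot, y to its left, z up, the work surface at z = 0. Lengths are in m, angles in rad, forces in N, time in s.
With the tool pointing down it reaches from about 0.25 to 0.8 m from the base axis. Payload 8.5 kg.
Tool frame: the origin (TCP) lies between the finger pads; the fingertips stand 17 mm ahead of it and the grasp point (between the pads) lies 2 mm behind it (finger_overhang is the z of the fingertips in the tool frame, in m); z points along the fingers, y is the line along which they close (so a half turn about z gives the same grasp; the last joint's range is limited). The gripper opens to 85 mm and grips with 20 to 120 N. Pads are 22 mm wide; open, the fingers measure 114 mm over their backs; the gripper's body (76 mm by 85 mm) begins 54 mm behind the grasp point. The pads swing forward as they close: fully open they stand 13 mm farther back than shut.
Start: joints at [1.337, 0.238, -0.013, 1.319, 0, 1.571], TCP at [0.122, 0.511, 0.248] pointing down, gripper open.
Joint ranges: [-2.66, 2.66], [-1.03, 1.9], [-1.14, 1.46], [-1.82, 2.27], [-1.45, 1.34], [-3.14, 3.14]. Speed limits (rad/s): [2.22, 2.22, 2.79, 3.14, 3.14, 3.14].

INTERFACE

Orientations are given as a unit quaternion [x, y, z, w].
In Python, from plant import move_to, move_linear, set_joints, command_gripper, sleep, inverse_kinematics, read_camera, PlanningError, finish_job, current_time_s, current_q, current_joint_vel, current_joint_torque, current_eef_pos, current_ee_rot, current_ft_force, current_torque, current_gripper_width, current_grip_force, finger_overhang gives the robot as it stands. Calls block until the motion is done:
- move_to(position, orientation): joint-space move of the TCP to a pose.
- move_linear(position, speed=0.15, attitude=None, guard=None): straight line of the TCP; attitude=None keeps the orientation; speed is the mean speed in m/s. With guard (N) it stops when the force on the tool has changed by that much, and returns True; else False.
- set_joints(angles): joint-space move.
- command_gripper(opening, force=None): finger opening in m; force is the grip in N (None keeps the last); returns when the fingers have stopped.
- sleep(seconds).
- inverse_kinematics(position, orientation): joint angles nearest the present ones, or None.
- read_camera(name): name is "scene" or "top" or "wrist"; returns a dict with "color" (420x560x3 uint8, red, green, blue), "vertical_fov" (degrees; the focal length in pixels is half the picture's height over the tangent of half this angle, whatever the lens; pixels are square), "cx", "cy" (the principal point, pixels), "position" and "orientation" of the camera in the world; the wrist camera has in their place "hand_eye" (4x4, takes a point from camera to tool coordinates, whose origin is the TCP and whose axes are the flange's). Camera axes: x right, y up, looking along -z (the intrinsics and any distortion apply to the point x, -y, -z); pixel columns grow to the right and rows downward; lengths in m; the calibration is good to about 2 mm. A picture is of the moment at which its call begins: read the wrist's pose just before it. There is no depth.
A pose or a line that the arm cannot do raises PlanningError and nothing moves.
- finish_job(): hands the job in; it is judged then, once.
Readings, each from a call of its own:
- current_time_s(): time.
- current_q(): joint angles.
- current_joint_vel(): joint speeds.
- current_joint_torque(): joint torques, N m.
- current_eef_pos(): TCP position.
- current_ee_rot(): TCP orientation.
- current_ft_force(): force on the tool from outside, world axes, zero at the start.
- current_torque(): the same for the moment, N m.
- current_gripper_width(): finger opening in m.
- current_grip_force(): force on a finger pad.
Only numpy, scipy, OpenCV 4.12 (cv2) and the standard library are available. Lean on these libraries where they do the work, as an engineer would, in place of code of your own. Each camera call takes 0.05 s, during which the arm holds its last target. There are 200 camera calls.

## Working session

There is one attempt and no reset: what is moved stays moved. The work goes in short steps, each a Python script; the robot and the scene stay as the last script left them, time stands still between calls to the robot, and variables do not carry over. Pictures are saved under pics/ and viewed, at most 14 in all, crops included, and the job is handed in when it is done.

```bash
ls; mkdir -p pics
python3 - <<'E'
from plant import *
import cv2
for n in ("scene","top"):
    c=read_camera(n); cv2.imwrite(f"pics/{n}0.png",c["color"][:,:,::-1])
    print(n,{k:v for k,v in c.items() if k!="color"})
c=read_camera("wrist"); print({k:v for k,v in c.items() if k!="color"})
print(current_time_s(),current_eef_pos(),current_ee_rot(),finger_overhang() if callable(finger_overhang) else finger_overhang)
E
```

```text
pics
scene {'vertical_fov': 56.32447637440861, 'cx': 286.5934912020783, 'cy': 212.7310502558727, 'position': array([ 0.90458955, -0.45391854,  0.83034268]), 'orientation': array([0.26359025, 0.14047499, 0.42783055, 0.85308146])}
top {'vertical_fov': 47.549918955344474, 'cx': 274.1633616285055, 'cy': 206.57314627022834, 'position': array([ 0.3777655 , -0.14922846,  0.95152484]), 'orientation': array([-0.05544915,  0.06954801,  0.70670223, -0.70189773])}
{'vertical_fov': 67.56018550278748, 'cx': 277.67418823728934, 'cy': 212.30380014667887, 'hand_eye': array([[-5.60152572e-04,  9.65720784e-01,  2.59582459e-01,
         6.69686919e-02],
       [ 9.99999670e-01,  3.88150020e-04,  7.13868903e-04,
        -8.63282967e-04],
       [ 5.88641101e-04,  2.59582773e-01, -9.65720683e-01,
        -1.25475108e-01],
       [ 0.00000000e+00,  0.00000000e+00,  0.00000000e+00,
         1.00000000e+00]])}
0.15 [0.12154865 0.51047225 0.24786357] [ 1.16616492e-01  9.93176893e-01 -4.97762110e-04 -7.55097187e-05] 0.017
```

View pics/scene0.png

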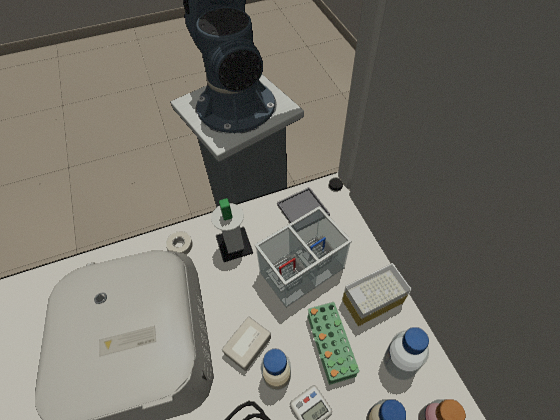

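View pics/top0.png

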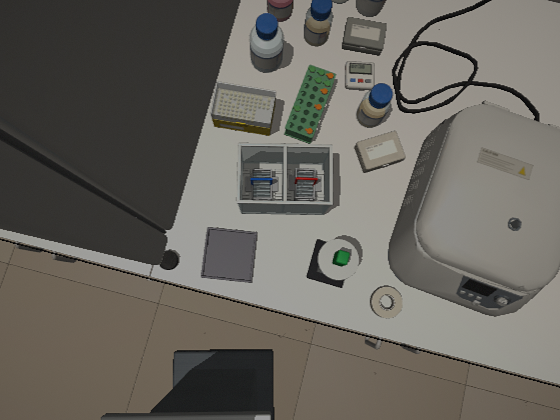

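```bash
cat > h.py <<'E'
import numpy as np, cv2
from scipy.spatial.transform import Rotation as R
from plant import *
def cam(name):
    if name=="wrist":
        p=np.array(current_eef_pos()); q=R.from_quat(current_ee_rot())
        c=read_camera(name); H=c["hand_eye"]; c["P"]=p+q.apply(H[:3,3]); c["M"]=q.as_matrix()@H[:3,:3]
    else:
        c=read_camera(name); c["P"]=np.array(c["position"]); c["M"]=R.from_quat(c["orientation"]).as_matrix()
    c["f"]=210/np.tan(np.radians(c["vertical_fov"]/2)); return c
def pt(c,uv,z):
    uv=np.atleast_2d(np.array(uv,float))
    d=np.c_[(uv[:,0]-c["cx"])/c["f"],-(uv[:,1]-c["cy"])/c["f"],-np.ones(len(uv))]@c["M"].T
    return c["P"]+d*((z-c["P"][2])/d[:,2])[:,None]
def ray(c,uv):
    d=c["M"]@np.array([(uv[0]-c["cx"])/c["f"],-(uv[1]-c["cy"])/c["f"],-1]); return c["P"],d/np.linalg.norm(d)
def cross(c1,u1,c2,u2):
    p,d=ray(c1,u1);q,e=ray(c2,u2)
    s=np.linalg.lstsq(np.c_[d,-e],q-p,rcond=None)[0]; a=p+s[0]*d;b=q+s[1]*e
    return (a+b)/2,np.linalg.norm(a-b)
def mask(c,col):
    h=cv2.cvtColor(c["color"],cv2.COLOR_RGB2HSV).astype(int); H,S,V=h[...,0],h[...,1],h[...,2]
    m={"red":((H<8)|(H>172))&(S>140)&(V>70),"green":(H>50)&(H<75)&(S>150)&(V>40),"blue":(H>100)&(H<125)&(S>130)&(V>50)}[col]
    return m.astype(np.uint8)
def blobs(m,amin=15):
    n,l,s,ce=cv2.connectedComponentsWithStats(m)
    return [(s[i,4],ce[i].round(1).tolist(),s[i,:4].tolist(),[np.round(x,1).tolist() for x in ((lambda r:(r[0],r[1],r[2]))(cv2.minAreaRect(np.argwhere(l==i)[:,::-1].astype(np.float32))))]) for i in range(1,n) if s[i,4]>=amin]
def down(yaw): # tool z down, tool y along world direction yaw+90deg (tool x along yaw, mirrored)
    c,s=np.cos(yaw),np.sin(yaw)
    return R.from_matrix(np.array([[c,s,0],[s,-c,0],[0,0,-1]])).as_quat()
E
python3 - <<'E'
from h import *
t=cam("top");s=cam("scene")
for n,c in(("top",t),("scene",s)):
    for k in("green","red","blue"):
        print(n,k,[b for b in blobs(mask(c,k))][:8])
P=lambda uv,z:print(pt(t,uv,z).round(4)[:,:2].tolist())
P([(240,144),(332,146),(333,213),(238,210)],.125)
P([(206,228),(257,229),(252,282),(201,277)],.01)
P([(341,258)],.173)
im=t["color"][130:300,190:380,::-1]; im=cv2.resize(im,None,fx=4,fy=4,interpolation=cv2.INTER_CUBIC)[:600,:]
im=cv2.resize(t["color"][135:290,195:370,::-1],None,fx=3.8,fy=3.8,interpolation=cv2.INTER_CUBIC)
cv2.imwrite("pics/topcrop.png",im);print(im.shape)
E
```

```text
top green [(np.int32(174), [341.2, 257.6], [333, 250, 16, 15], [[341.3, 257.8], [13.0, 14.5], 18.4])]
top red [(np.int32(52), [305.5, 178.2], [296, 177, 22, 3], [[306.5, 178.0], [21.0, 2.0], -0.0])]
top blue [(np.int32(248), [321.2, 5.8], [311, 0, 21, 14], [[321.0, 6.5], [13.0, 20.0], 90.0]), (np.int32(349), [266.1, 23.3], [256, 13, 21, 21], [[266.0, 23.0], [20.0, 20.0], 90.0]), (np.int32(356), [380.7, 93.7], [369, 84, 23, 22], [[379.8, 93.7], [20.0, 23.0], 81.3]), (np.int32(60), [261.3, 179.2], [250, 178, 23, 7], [[261.0, 181.0], [22.0, 6.0], 0.0])]
scene green [(np.int32(57), [226.9, 212.8], [222, 206, 10, 14], [[226.3, 212.6], [12.4, 7.8], 78.7])]
scene red [(np.int32(40), [286.8, 263.0], [279, 258, 16, 11], [[286.6, 263.1], [2.2, 18.0], 59.0]), (np.int32(17), [306.1, 399.5], [304, 397, 5, 6], [[306.3, 399.8], [2.8, 4.9], 45.0])]
scene blue [(np.int32(52), [318.8, 242.9], [310, 237, 15, 13], [[318.6, 244.9], [8.1, 17.3], 59.0]), (np.int32(431), [415.8, 339.9], [405, 328, 24, 26], [[416.5, 340.5], [25.0, 23.0], 90.0]), (np.int32(384), [274.8, 361.1], [264, 349, 23, 25], [[274.8, 360.8], [21.9, 22.6], 45.0]), (np.int32(416), [392.7, 410.5], [381, 400, 25, 20], [[393.0, 409.5], [19.0, 24.0], 90.0])]
[[0.6404, -0.1058], [0.6362, -0.2719], [0.5135, -0.27], [0.5198, -0.1028]]
[[0.5036, -0.0331], [0.501, -0.1343], [0.397, -0.1243], [0.4074, -0.025]]
[[0.4312, -0.2738]]
(589, 665, 3)
```

View pics/topcrop.png

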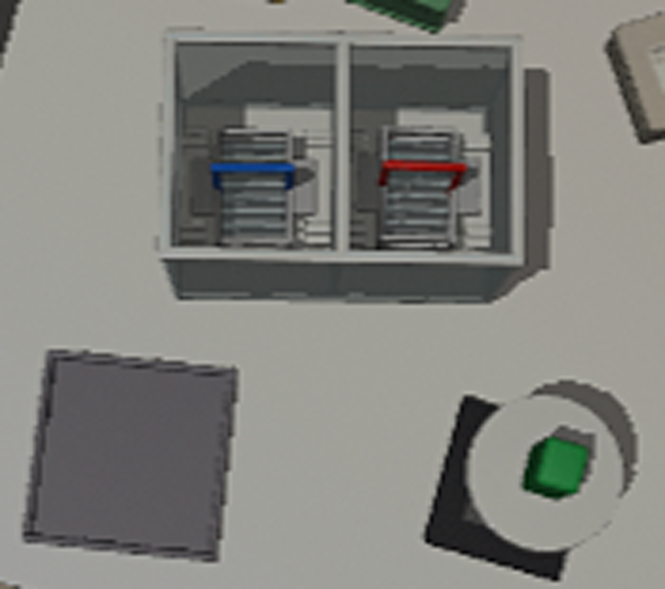

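Run:
```python
from h import *
t=cam("top")
o=np.array([195,135]); 
def P(n,uv,z):
    p=pt(t,np.array(uv)/3.8+o,z)[:,:2]; d=np.diff(np.r_[p,p[:1]],axis=0)
    print(n,p.mean(0).round(4),"len",np.linalg.norm(d,axis=1).round(4),"ang",np.degrees(np.arctan2(d[:,1],d[:,0])).round(1))
P("tank",[(165,32),(522,38),(523,265),(158,258)],.125)
P("tray",[(48,350),(238,368),(216,560),(24,541)],.01)
P("foot",[(466,396),(427,542),(558,580)],.008)
P("red",[(384,171),(463,173)],.082)
P("handle",[(556,467)],.168)
for yaw in(-.2,):
  for y in (yaw,yaw+np.pi):
    for p in [(.43,-.275,.30),(.43,-.275,.148),(.45,-.08,.35),(.56,-.23,.36)]:
        q=inverse_kinematics(p,down(y)); print(round(y,2),p,None if q is None else np.round(q,2))
```

```text
tank [ 0.5851 -0.1864] len [0.1697 0.1098 0.1696 0.109 ] ang [-91.1 178.5  88.6  -1.4]
tray [ 0.4509 -0.0803] len [0.0997 0.0997 0.099  0.0993] ang [-95.8 173.4  84.   -6.2]
foot [ 0.4231 -0.2625] len [0.0786 0.07   0.1055] ang [ 163.7 -106.5   25.3]
red [ 0.5831 -0.2283] len [0.039 0.039] ang [-91.7  88.3]
handle [ 0.4317 -0.2751] len [0.] ang [0.]
-0.2 (0.43, -0.275, 0.3) [-0.57  0.2   0.07  1.44  0.    2.77]
-0.2 (0.43, -0.275, 0.148) [-0.57  0.27 -0.24  1.06  0.    2.77]
-0.2 (0.45, -0.08, 0.35) [-0.18  0.11  0.08  1.54  0.   -3.12]
-0.2 (0.56, -0.23, 0.36) [-0.39  0.38  0.48  1.67  0.    2.95]
2.94 (0.43, -0.275, 0.3) [-0.57  0.2   0.07  1.44  0.   -0.37]
2.94 (0.43, -0.275, 0.148) [-0.57  0.27 -0.24  1.06  0.   -0.37]
2.94 (0.45, -0.08, 0.35) [-0.18  0.11  0.08  1.54  0.    0.02]
2.94 (0.56, -0.23, 0.36) [-0.39  0.38  0.48  1.67  0.   -0.19]
```

Run:
```python
from h import *
yaw=np.radians(-16.4)+np.pi
hk=np.array([.4317,-.2751])
u0=np.array([.1215,.5105]);u0/=np.linalg.norm(u0)
q0=np.array(current_q())
qa=np.array(inverse_kinematics([*(u0*.31),.30],current_ee_rot()));print(qa.round(2))
move_to([*(u0*.31),.30],current_ee_rot())
qt=np.array(inverse_kinematics([*hk,.29],down(yaw))); print(qt.round(2))
qb=qa.copy(); qb[0]=qt[0]; qb[5]=qt[5]
set_joints(qb); print(current_eef_pos(),current_time_s())
set_joints(qt); print(current_eef_pos(),current_time_s())
w=cam("wrist"); b=blobs(mask(w,"green"));print(b)
# handle top face seen: corner outline at z=.173
cv2.imwrite("pics/w1.png",w["color"][:,:,::-1])
```

```text
[ 1.34 -0.15 -0.29  1.43  0.    1.57]
[-0.57  0.21  0.05  1.41  0.   -0.28]
[ 0.26170054 -0.16628248  0.29995499] 3.475
[ 0.43093749 -0.27424192  0.2899992 ] 4.3
[(np.int32(206), [274.1, 198.3], [264, 192, 21, 13], [[274.0, 198.0], [12.0, 20.0], 90.0]), (np.int32(170), [273.6, 219.2], [264, 206, 21, 19], [[274.0, 215.0], [18.0, 20.0], 90.0])]
```

View pics/w1.png

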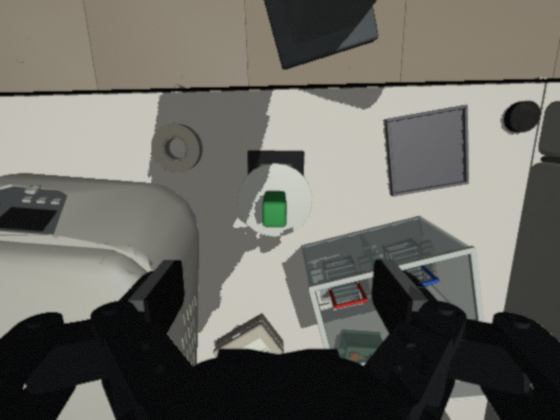

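Run:
```python
from h import *
w=cam("wrist"); h=cv2.cvtColor(w["color"],cv2.COLOR_RGB2HSV)
sub=h[180:240,250:300]; m=((sub[...,0]>40)&(sub[...,0]<85)&(sub[...,1]>90)).astype(np.uint8)
ys,xs=np.nonzero(m); print(xs.min()+250,xs.max()+250,ys.min()+180,ys.max()+180)
print("col profile V at x=274:",h[186:234,274,2].tolist())
# dark foot top edge
g=cv2.cvtColor(w["color"],cv2.COLOR_RGB2GRAY); f=(g[140:200,240:312]<40).astype(np.uint8); ys,xs=np.nonzero(f)
print("foot",xs.min()+240,xs.max()+240,ys.min()+140)
for r in (152,158,165): x=np.nonzero(g[r,235:320]<45)[0]+235; print(r,x.min(),x.max())
for c in (255,275,297): y=np.nonzero(g[135:200,c]<45)[0]+135; print(c,y.min())
for uv,z in [((276,199),.1215),((275,215),.173),((275,198),.173),((276.,150),.008)]: print(uv,pt(w,uv,z).round(4))
```

```text
263 285 192 225
col profile V at x=274: [204, 202, 201, 189, 149, 87, 57, 56, 55, 55, 56, 57, 58, 59, 62, 79, 104, 121, 135, 142, 147, 148, 147, 146, 144, 144, 143, 144, 144, 142, 141, 139, 140, 139, 139, 138, 137, 135, 132, 123, 121, 148, 184, 194, 194, 194, 195, 194]
foot 248 302 151
152 248 302
158 248 302
165 248 302
255 151
275 152
297 152
(276, 199) [[ 0.4289 -0.2765  0.1215]]
(275, 215) [[ 0.4304 -0.2775  0.173 ]]
(275, 198) [[ 0.417  -0.2735  0.173 ]]
(276.0, 150) [[ 0.3916 -0.2661  0.008 ]]
```

Run:
```python
from h import *
h=[.4298,-.2770]; yaw=np.radians(-16.4)+np.pi
move_to([*h,.20],down(yaw)); move_linear([*h,.146],speed=.08)
print(current_ft_force())
command_gripper(0.0,60); print(current_gripper_width(),current_grip_force(),current_ft_force(),current_time_s())
move_linear([*h,.30],speed=.12); print(current_ft_force(),current_gripper_width(),current_time_s())
s=cam("scene"); 
d=s["M"].T@(np.array([*h,.24])-s["P"]); u=int(s["cx"]-s["f"]*d[0]/d[2]); v=int(s["cy"]+s["f"]*d[1]/d[2]); print(u,v)
cv2.imwrite("pics/s1.png",cv2.resize(s["color"][v-50:v+60,u-60:u+60,::-1],None,fx=5,fy=5,interpolation=cv2.INTER_CUBIC))
```

```text
[0.99190387 0.36089827 0.01432616]
0.01916551659955828 58.648837208747864 [-0.46836562 -0.04310005  2.77399513] 6.2917
[-0.40790794 -1.54439616 -1.20892746] 0.01973284617675038 7.725
219 180
```

View pics/s1.png

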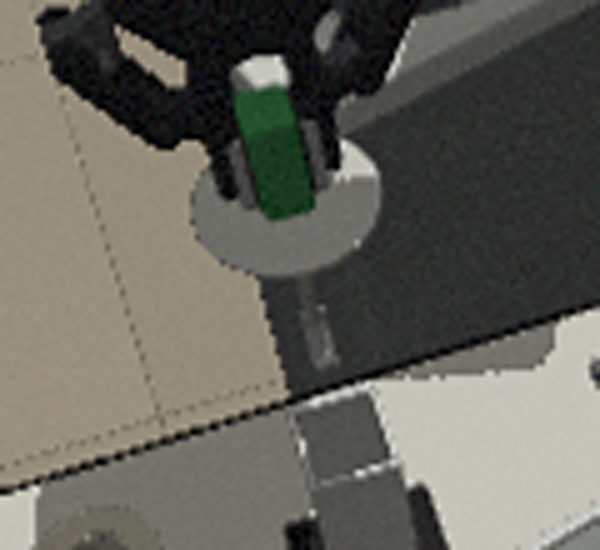

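Run:
```python
from h import *
p=[.52,-.2,.33]; yaw=np.radians(-16.4)+np.pi
q=inverse_kinematics(p,down(yaw)); print(np.round(q,2))
q=np.array(q); q[5]+=np.pi/2
set_joints(q); print(current_time_s(),R.from_quat(current_ee_rot()).as_matrix().round(2)[:,0])
s=cam("scene")
d=s["M"].T@(np.array(p)-[0,0,.09]-s["P"]); u=int(s["cx"]-s["f"]*d[0]/d[2]); v=int(s["cy"]+s["f"]*d[1]/d[2]); print(u,v)
cv2.imwrite("pics/s2.png",cv2.resize(s["color"][v-50:v+60,u-60:u+60,::-1],None,fx=5,fy=5,interpolation=cv2.INTER_CUBIC))
```

```text
[-0.37  0.28  0.26  1.54  0.   -0.08]
9.3417 [ 0.28  0.96 -0.  ]
278 190
```

View pics/s2.png

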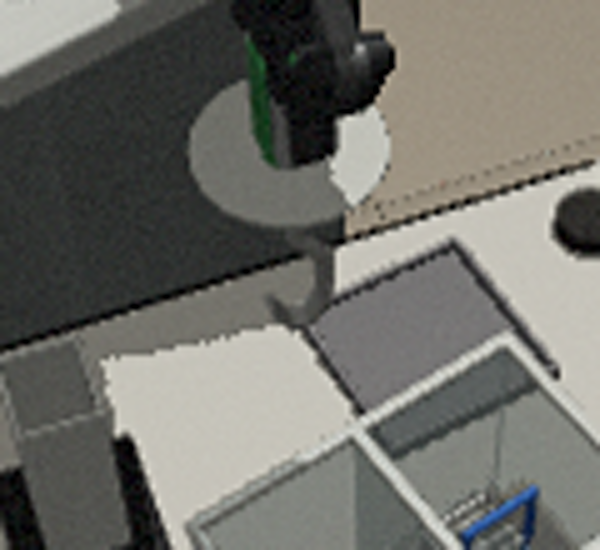

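Run:
```python
from h import *
# wrist picture w1 re-used with its recorded pose
c=cam("wrist"); H=c["hand_eye"]; q=R.from_quat(down(np.radians(-16.4)+np.pi))
w=dict(c); w["P"]=np.array([.4316,-.2749,.29])+q.apply(H[:3,3]); w["M"]=q.as_matrix()@H[:3,:3]; w["color"]=cv2.imread("pics/w1.png")[:,:,::-1].copy()
s=cam("scene"); s0=dict(s); s0["color"]=cv2.imread("pics/scene0.png")[:,:,::-1].copy()
t=cam("top"); t0=dict(t); t0["color"]=cv2.imread("pics/top0.png")[:,:,::-1].copy()
for n,c,o in(("w",w,(320,275,60,40)),("s",s0,(272,250,32,28)),("t",t0,(290,168,36,20))):
    m=mask(c,"red"); x,y,a,b=o; print(n); 
    for r in m[y:y+b,x:x+a]:
        if r.any(): print("".join(".#"[k] for k in r), y+np.where((m[y:y+b,x:x+a]==r).all(1))[0][0])
np.save("/tmp/w.npy",np.r_[w["P"],w["M"].ravel()])
```

```text
w
...........................................####............. 298
..........................................######............ 299
.....................................###########............ 300
................................###############............. 301
............................##############.................. 302
........................#############....................... 303
...............##..##############........................... 304
..............##############................................ 305
..............#########..................................... 306
...............####......................................... 307
s
.....................##......... 258
....................###......... 259
..................#####......... 260
................#####........... 261
...............###.............. 262
..............###............... 263
............####................ 264
..........####.................. 265
.........####................... 266
.......####..................... 267
.......##....................... 268
.......#........................ 269
t
.......##########................... 177
......#####################......... 178
.......#####################........ 179
```

Run:
```python
from h import *
a=np.load("/tmp/w.npy"); w=cam("wrist"); w["P"]=a[:3]; w["M"]=a[3:].reshape(3,3)
s=cam("scene"); t=cam("top")
W=[(334.5,305.5),(366,299.5)];S=[(279.5,268),(294.5,258.5)];T=[(296.5,177.9),(317,178.5)]
for c,u in((w,W),(s,S),(t,T)):
    p=pt(c,u,.083); d=p[1]-p[0]; print(p.mean(0).round(4),np.linalg.norm(d).round(4),np.degrees(np.arctan2(d[1],d[0])).round(1))
m=lambda u:np.mean(u,0)
for a,b,c,d in((t,T,s,S),(w,W,s,S),(t,T,w,W)): print(cross(a,m(b),c,m(d)))
```

```text
[ 0.586 -0.232  0.083] 0.0378 85.8
[ 0.5872 -0.2311  0.083 ] 0.039 88.5
[ 0.5868 -0.2288  0.083 ] 0.0385 -91.9
(array([ 0.58677392, -0.22983125,  0.08096296]), np.float64(0.0019348029109493262))
(array([ 0.58674407, -0.23144314,  0.08210827]), np.float64(0.0008321193192324427))
(array([ 0.58843123, -0.23041563,  0.07835599]), np.float64(0.0025402674318075916))
```

```bash
cat >> h.py <<'E'
bar=np.array([.5867,-.2305]); ps=np.radians(-1.6); ex=np.array([np.cos(ps),np.sin(ps)])
E
python3 - <<'E'
from h import *
o=down(ps+np.pi); a=bar-.022*ex
move_to([*a,.33],o); print(current_time_s(),current_ft_force())
print(move_linear([*a,.1835],speed=.12,guard=6),current_eef_pos(),current_ft_force())
print(move_linear([*bar,.1835],speed=.06,guard=5),current_eef_pos(),current_ft_force())
print(current_time_s())
s=cam("scene")
cv2.imwrite("pics/s3.png",cv2.resize(s["color"][190:310,220:350,::-1],None,fx=4.9,fy=4.9,interpolation=cv2.INTER_CUBIC))
E
```

```text
11.3167 [ 0.15356011  0.25912225 -1.1139708 ]
False [ 0.56509779 -0.23002958  0.18425651] [ 0.09696391  0.56488416 -0.71427772]
False [ 0.58692022 -0.23041074  0.18315226] [-0.86069345  0.50335343 -2.02154961]
13.2083
```

View pics/s3.png

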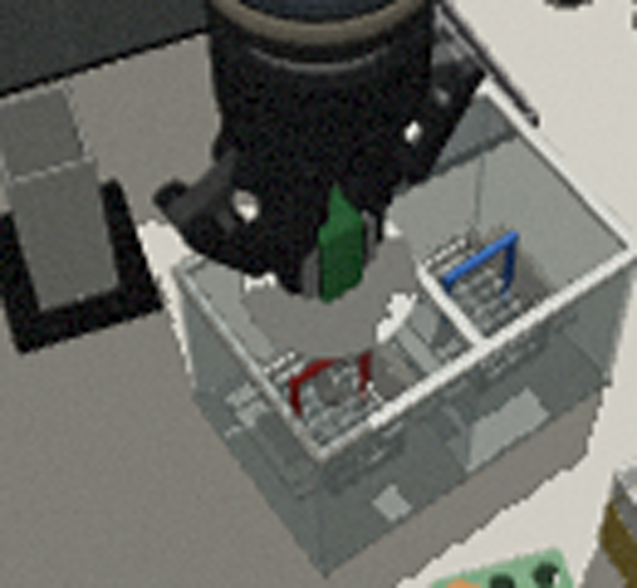

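The red handle (posts at about 295 and 368 in the crop) straddles the hook end near column 335, so it is centred. Next I lift and check the load.

Run:
```python
from h import *
f0=np.array(current_ft_force())
move_linear([*bar,.215],speed=.06); sleep(.2); print(current_ft_force()-f0,current_gripper_width())
move_linear([*bar,.36],speed=.08); sleep(.4); print(current_ft_force()-f0,current_eef_pos(),current_time_s())
s=cam("scene")
cv2.imwrite("pics/s4.png",cv2.resize(s["color"][110:260,220:370,::-1],None,fx=4,fy=4,interpolation=cv2.INTER_CUBIC))
```

```text
[-1.33185573 -0.10524888  0.54608451] 0.019237487614022573
[-0.92242331 -0.34853029  0.38364216] [ 0.58669832 -0.23047683  0.35998157] 16.5
```

View pics/s4.png

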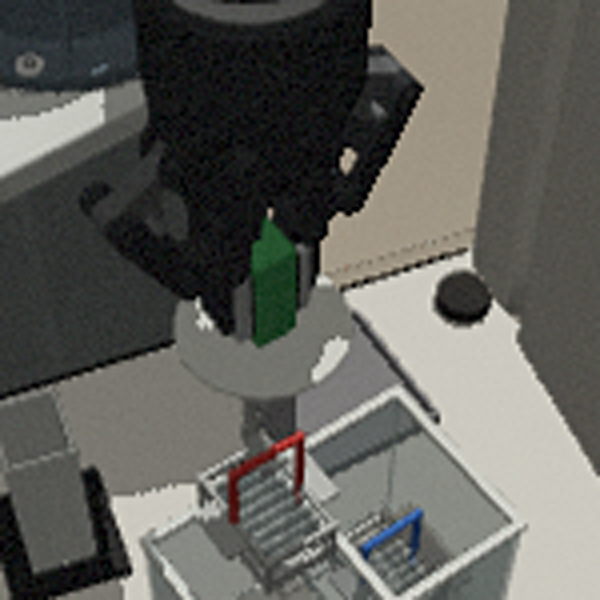

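Run:
```python
from h import *
s=cam("scene");t=cam("top")
def pr(c,p):
    d=c["M"].T@(np.array(p)-c["P"]); return (round(c["cx"]-c["f"]*d[0]/d[2],1),round(c["cy"]+c["f"]*d[1]/d[2],1))
for z in(.15,.20,.2385): print(z,pr(s,[*bar,z]),pr(s,[*bar-.01*ex,z]))
print(blobs(mask(s,"red"))[:2],blobs(mask(t,"red"),8))
cv2.imwrite("pics/s5.png",cv2.resize(s["color"][205:265,260:320,::-1],None,fx=10,fy=10,interpolation=cv2.INTER_CUBIC))
```

```text
0.15 (np.float64(286.7), np.float64(247.2)) (np.float64(283.9), np.float64(243.7))
0.2 (np.float64(286.4), np.float64(234.0)) (np.float64(283.3), np.float64(230.4))
0.2385 (np.float64(286.1), np.float64(222.8)) (np.float64(282.9), np.float64(219.1))
[(np.int32(70), [285.4, 225.7], [277, 218, 19, 23], [[285.0, 227.3], [9.8, 27.3], 48.8]), (np.int32(16), [305.8, 399.8], [304, 398, 5, 5], [[305.8, 399.7], [3.1, 4.4], 56.3])] []
```

View pics/s5.png

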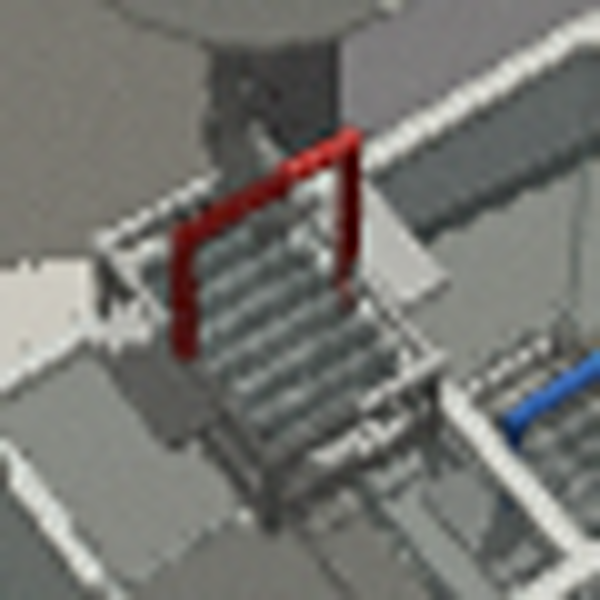

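The bar centre at about (286, 223) matches the position predicted for a bar seated in the trough, (286.1, 222.8). The basket hangs level above the tank, so I carry it to the tray.

Run:
```python
from h import *
ty=np.radians(-6); o=down(ty+np.pi); T=np.array([.4509,-.0803])
move_linear([*T,.34],speed=.09,attitude=o); sleep(.5)
move_linear([*T,.215],speed=.08); sleep(.3)
move_linear([*T,.188],speed=.03); sleep(.7)
print(current_eef_pos(),current_ft_force(),current_time_s())
s=cam("scene");t=cam("top");print(blobs(mask(s,"red"))[:1],blobs(mask(t,"red"),8))
i=cv2.resize(s["color"][160:240,265:345,::-1],(395,590),interpolation=cv2.INTER_CUBIC)
i=np.hstack([cv2.resize(s["color"][160:240,255:335,::-1],(400,400),interpolation=cv2.INTER_CUBIC),cv2.resize(t["color"][215:295,190:270,::-1],(400,400),interpolation=cv2.INTER_CUBIC)])
cv2.imwrite("pics/s6.png",i)
```

```text
[ 0.45092962 -0.08030446  0.18799198] [-0.38386734 -0.28899774 -1.26378318] 23.3167
[(np.int32(18), [305.2, 191.8], [299, 190, 12, 6], [[304.3, 192.0], [1.7, 12.1], 68.2])] [(np.int32(14), [359.9, 80.1], [358, 79, 5, 3], [[360.0, 80.0], [2.0, 4.0], 90.0])]
```

View pics/s6.png

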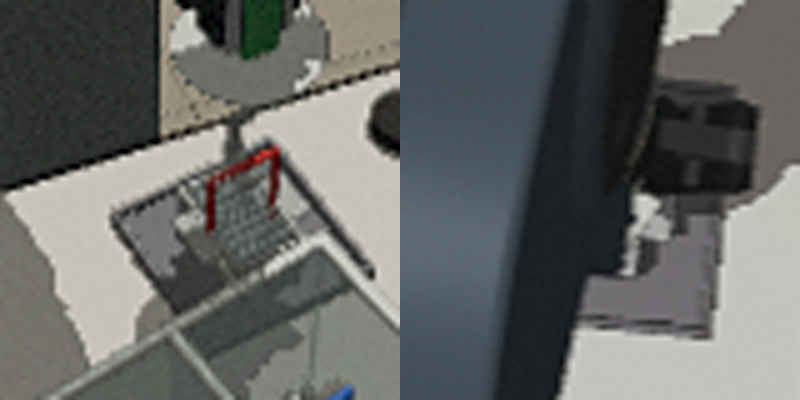

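The basket stands upright inside the tray with the bar near scene pixel (304, 193), and the blue basket is still in its well. I check that against the prediction, then unhook.

Run:
```python
from h import *
s=cam("scene"); ty=np.radians(-6); e=np.array([np.cos(ty),np.sin(ty)]); T=np.array([.4509,-.0803])
d=s["M"].T@(np.array([*T,.070])-s["P"]); uv=np.array([s["cx"]-s["f"]*d[0]/d[2],s["cy"]+s["f"]*d[1]/d[2]]); print(uv)
if np.linalg.norm(uv-[304,193])>4: raise SystemExit("mismatch")
print(move_linear([*T,.1705],speed=.05,guard=6),current_ft_force())
b=T-.026*e
print(move_linear([*b,.1705],speed=.05,guard=5),current_eef_pos(),current_ft_force())
print(move_linear([*b,.30],speed=.10,guard=6),current_eef_pos(),current_time_s())
s=cam("scene");m=mask(s,"red"); print(blobs(m)[:1])
h=[.4298,-.2770]; yw=np.radians(-16.4)+np.pi
move_linear([*h,.31],speed=.15,attitude=down(yw)); sleep(.3)
t=cam("top"); s=cam("scene")
print(blobs(mask(t,"red"),8),current_time_s())
i=np.hstack([cv2.resize(s["color"][150:290,190:330,::-1],(400,400),interpolation=cv2.INTER_CUBIC),cv2.resize(t["color"][180:290,190:300,::-1],(400,400),interpolation=cv2.INTER_CUBIC)])
cv2.imwrite("pics/s7.png",i)
```

```text
[303.5448151  192.62007428]
False [-0.55786891 -0.12513392 -0.72557007]
False [ 0.42520331 -0.07762526  0.17075315] [ 0.35645503 -0.60792277 -1.55660303]
False [ 0.42480518 -0.07752999  0.29945454] 26.075
[(np.int32(17), [305.9, 399.6], [304, 398, 5, 5], [[306.0, 399.5], [3.1, 5.0], 56.3])]
[(np.int32(14), [359.9, 80.1], [358, 79, 5, 3], [[360.0, 80.0], [2.0, 4.0], 90.0]), (np.int32(55), [225.8, 251.6], [216, 250, 22, 4], [[226.5, 251.5], [3.0, 21.0], 90.0])] 28.0083
```

View pics/s7.png

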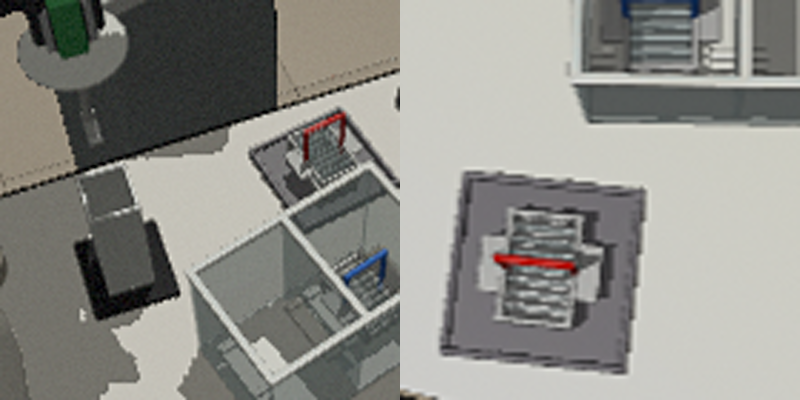

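The basket is upright and centred in the tray, and the hook is free above its stand. Next I hang it back.

Run:
```python
from h import *
h=[.4298,-.2770]
g=move_linear([*h,.152],speed=.10,guard=6); print(g,current_eef_pos(),current_ft_force())
if g: raise SystemExit
g=move_linear([*h,.1455],speed=.02,guard=5); print(g,current_eef_pos(),current_ft_force())
if current_eef_pos()[2]>.149: raise SystemExit
command_gripper(.05); sleep(.2)
command_gripper(.085)
move_linear([*h,.30],speed=.15); sleep(.3)
w=cam("wrist"); s=cam("scene"); print(current_time_s(),current_ft_force())
cv2.imwrite("pics/s8.png",np.hstack([cv2.resize(s["color"][170:290,190:330,::-1],(400,343)),cv2.resize(w["color"][120:277,190:373,::-1],(400,343))]))
```

```text
False [ 0.43008596 -0.27717763  0.15249276] [-0.36700388  0.10502553 -1.34779467]
True [ 0.42997503 -0.27710784  0.14622371] [-0.26405263  0.07147348  5.8441339 ]
32.7167 [ 0.31127805  0.27874457 -0.14478491]
```

View pics/s8.png

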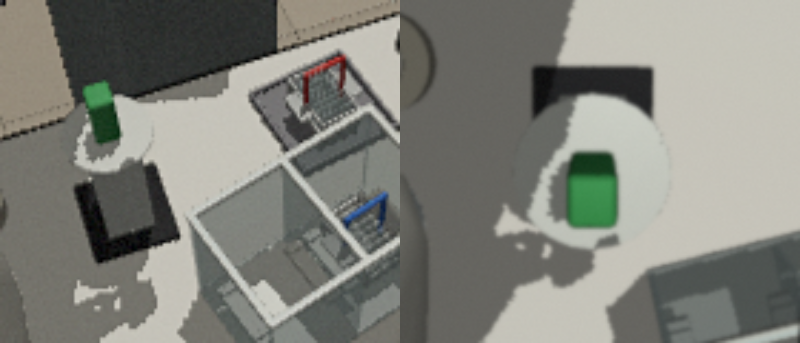

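The hook hangs upright with its disc on the sleeve rim. The red basket stands in the tray and the blue one is still in its well.

```bash
python3 -c "
from plant import *
print(finish_job())"
```

```text
the job is handed in; nothing more can be done
None
```

I handed the job in at about 33 s: the red basket stands upright in the middle of the tray, the hook is back in its stand, and the blue basket is untouched in its well.

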